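# Close a live-module test contact over the arc guard with the insulated hook

### The arm

A 7-joint arm with a two-finger parallel gripper is mounted at the origin on the work surface. World frame = base frame: x ahead of the robot, y to its left, z up, the work surface at z = 0. Lengths are in m, angles in rad, forces in N, time in s.
With the tool pointing down it reaches from about 0.425 to 0.925 m from the base axis. Payload 6.8 kg.
Tool frame: the origin (TCP) lies between the finger pads; the fingertips stand 22 mm ahead of it and the grasp point (between the pads) lies 3 mm ahead of it; z points along the fingers, y is the direction in which the jaws open and shut (so a half turn about z gives the same grasp; the last joint's range is limited). The gripper opens to 85 mm and grips with 20 to 120 N. Pads are 22 mm wide; open, the fingers measure 114 mm over their backs; the gripper's body (76 mm by 85 mm) begins 54 mm behind the grasp point. The pads swing forward as they close: fully open they stand 13 mm farther back than shut.
Start: joints at [1.24, 0.477, 0.022, 1.555, -0.011, 1.109, -0.083], TCP at [0.149, -0.658, 0.253] pointing down, gripper open.
Joint ranges: [-2.96, 2.96], [-0.34, 2.1], [-1.41, 1.46], [0.24, 2.44], [-1.37, 4.51], [0.17, 1.92], [-2.96, 2.96]. Speed limits (rad/s): [2.39, 2.39, 3.14, 3.14, 3.14, 3.14, 3.14].

### API

Orientations are given as a unit quaternion [w, x, y, z].
In Python, from station import bot gives the robot as it stands. The module is installed in compiled form; this text tells all that it offers.
- The arm moves only by the tool drive_tool, never from a script. Its argument "series" is one flat list of numbers, 7 for each row, row after row: the opening, from -1 (shut) to 1 (fully open), then the shift along the tool's x, y, z in mm, then the turn, a rotation vector about the tool's x, y, z in rad. In form: [jaw, x, y, z, wx, wy, wz, jaw, x, y, z, wx, wy, wz, ...]. A call has 1 to 12 rows; each row shifts and turns the commanded pose from where the row before left it, along the tool's axes as they then stand; what a row does not reach is not made up. A row lasts 1/8 s, in which the tool goes at most 62.5 mm and 10.7 degrees, less where a joint would pass 70% of its speed; a pose out of reach is approached as far as the arm can. A call with a gripper value outside its range is refused whole. The fingers move at their own pace and stop on an object; "force" is the grip in N (left out, the last holds). Time passes only in rows, so rows that do not move let the fingers close. It gives the time, the measured TCP pose, the force and the opening at its end, in the units of the state.
- bot.get_obs(): the state, without advancing time (a new reading comes with each control period).
- bot.read_camera(name): name is "side" or "top" or "wrist"; returns a dict with "pixels" (400x640x3 uint8, blue, green, red), "camera_matrix" (3x3 intrinsics, pixels), "rvec" (rotation vector, rad) and "tvec" (3), from world to camera coordinates, as OpenCV has them. Camera axes: x right, y down, z forward; pixel columns grow to the right and rows downward; lengths in m; the calibration is good to about 2 mm. A picture is of the moment at which its call begins. There is no depth.
- bot.hand_in(): hands the job in, once; it reports no verdict.
The state is a dict: "t": time; "q": joint angles; "joint_vel": joint speeds; "joint_torque": joint torques, N m; "eef_pos": TCP position; "tool_rot": TCP orientation; "contact_force": force on the tool from outside, world axes, zero at the start; "torque": the same for the moment, N m; "gripper_width": opening from 0.0 (shut) to 1.0 (fully open).
Only numpy, scipy, OpenCV 4.12 (cv2) and the standard library are available. Lean on these libraries where they do the work, as an engineer would, in place of code of your own. Each camera call takes 0.05 s, during which the arm holds its last target. There are 200 camera calls.

### The job

Close the test contact on the live battery module: take the insulated hook out of its cradle, reach over the arc guard with it and, by the black yoke, push the sliding contact along its rail until its pad bears on the module's terminal plate. Keep a light, steady push of about 6 newtons between pad and plate for a full second to bed the contact, without shoving the module, and leave it closed; then lay the hook back in its cradle. Work gently, keep the gripper itself off the station and the module, and leave the other things on the bench where they are.

Things in the scene. Friction and masses are not known exactly. Their poses are not given: they have to be found in the camera images.
- hook: Insulated hook, 160 g: black bar handle 120 x 24 x 30 mm (rubber end bands 2 mm proud) and a white 10 mm rod from its front end, bent straight down. Origin: handle's centre, where it is gripped. x along the handle to the bend, z up. The leg's axis is at x = 105, its end at z = -105 mm. Starts level in the cradle. Side loads at the end turn it a little in the fingers: grip hard, 60 N or more.
- hook_tip (a point): Lower end of the hook's down-turned leg, on its axis (105 mm ahead of and 105 mm below the middle of the handle). Axes as the hook's.
- cradle: Hook's cradle, fixed, on the robot's left or right: foot 140 x 100 mm, two posts 92 mm apart along x, each with a black notch 10 mm thick, 29 mm wide at the seat, flaring to about 50 mm at its mouth 25 mm higher. Origin: centre of its underside. x: along the lying handle to the leg, z up. The handle lies on both seats, its middle over the cradle's; fingers have free room between the posts.
- cradle_seat (a point): Middle between the two notches at the height of the seats, 120 mm above the bench. The lying handle's centre is 15 mm above this point.
- station: Station, fixed: dark base plate 200 x 390 x 12 mm; on its robot side the arc guard, an upright grey sheet 390 mm long, 5 mm thick, top edge 125 mm above the bench, far face at x = -83 mm, a post behind each end. Behind it the nest with the module (-y half) and a rail along y with the contact (+y half). Origin: underside, middle of the guard's length. x away from the guard, y along it.
- carriage: Sliding contact: block on the rail with a black yoke and a copper bar whose spring pad (6 N/mm) faces the module. Slides only to the station's -y, drags with 2 N (more if fast), stays where left. The bar's length is set anew each time (pad face 56 to 76 mm to -y of the yoke's middle); the pad meets the plate after 14 to 69 mm. Origin: under the yoke's middle, 24 mm above the bench. Axes: station's.
- yoke (a point): Middle of the yoke's open top, 89 mm above the bench. The yoke is two upright black plates, 32 mm wide (x), 6 mm thick and 24 mm apart (y, clear gap), open above and at both sides in x; its floor is 42 mm below this point. The hook's leg goes down between them.
- module: Battery module, 3.5 kg: 20 upright blue cells between black holders, 136 x 170 x 78 mm, loose in the nest with play along y; about 16 N or more shoves it. Origin: centre of its underside, 12 mm above the bench. Axes along the station's.
- terminal (a point): Centre of the outer face of the module's upright copper terminal plate (44 mm wide, 34 mm high), which looks to +y, at the pad. The push on it rises by several newtons per millimetre: find the contact by feel.
- foam_tray: White foam tray with blue cells (120 x 156 mm, 71 mm high), standing on the side opposite the cradle; not to be moved.
- meter: Orange multimeter lying on the bench (155 x 78 x 40 mm); not to be moved.
- driver: Screwdriver lying on the bench (150 mm long); not to be moved.
- tape: Roll of amber tape lying flat (76 mm diameter, 19 mm high); not to be moved.
- busbar_bin: Blue bin of connector strips (150 x 110 x 60 mm); not to be moved.
- cell_holder: Empty black cell holder plate (137 x 103 x 10 mm); not to be moved.
There are look-alikes about, which are no part of the job. Several things have the shape of the hook; the one meant has the colours described above.

How it is judged:
By the outcome, as a careful person would: the job done as asked, in the order asked, and still so for the second after the job is handed in, with the robot touching nothing.
It also fails if it takes over 67 s, if anything falls off the work surface, if the arm or the gripper's body presses on something with over 40 N, if the wrist force passes 120 N, or if a joint passes its speed limit or range.

## Working session

There is one attempt and no reset: what is moved stays moved. The work goes in short steps, Python scripts to look and compute and a tool call to move; the robot and the scene stay as the last step left them, time stands still between calls to the robot, and variables do not carry over. Pictures are saved under pics/ and viewed, about 8 in all and at most 12, crops included, and the job is handed in when it is done.

Besides the shell and the picture viewer there is one more tool, called after ">>>" as name(argument=value, ...) on one line, values as JSON. drive_tool: Moves the arm, as the interface text tells. Its arguments: {"type":"object","properties":{"series":{"type":"array"},"force":{"type":"number"}},"required":["series"]}

```bash
mkdir -p pics; cat > h.py <<'E'
from station import bot
import numpy as np, cv2
from scipy.spatial.transform import Rotation as R
def cam(n):
    c=bot.read_camera(n); return c
def ray(c,u,v,z):
    K=c["camera_matrix"];Rm=cv2.Rodrigues(np.array(c["rvec"],float))[0];t=np.array(c["tvec"],float).ravel()
    o=-Rm.T@t; d=Rm.T@np.linalg.inv(K)@np.array([u,v,1.]); return o+d*(z-o[2])/d[2]
def proj(c,p):
    return cv2.projectPoints(np.array(p,float).reshape(-1,3),np.array(c["rvec"],float),np.array(c["tvec"],float),np.array(c["camera_matrix"],float),None)[0].reshape(-1,2)
E
python3 - <<'E'
from h import *
o=bot.get_obs();print({k:np.round(v,3).tolist() for k,v in o.items()})
import pickle
for n in ["top","side"]:
    c=cam(n);pickle.dump(c,open(f"{n}0.pkl","wb"));cv2.imwrite(f"pics/{n}0.png",c["pixels"])
    Rm=cv2.Rodrigues(np.array(c["rvec"],float))[0];print(n,-Rm.T@np.array(c["tvec"]).ravel(),c["camera_matrix"][0])
E
```

```text
{'t': 0.0, 'q': [1.24, 0.478, 0.022, 1.556, -0.012, 1.109, -0.083], 'joint_vel': [0.0, -0.001, 0.0, 0.001, 0.001, -0.0, -0.001], 'joint_torque': [0.0, -59.645, 1.608, -28.119, 0.012, 0.009, 0.0], 'eef_pos': [0.149, -0.658, 0.252], 'tool_rot': [-0.001, 0.994, 0.111, -0.0], 'contact_force': [0.254, 0.036, 0.409], 'torque': [0.018, -0.042, -0.045], 'gripper_width': 1.004}
top [ 0.32694248 -0.00872908  1.3649926 ] [391.97013729   0.         318.10082014]
side [-0.05126454  0.537623    1.03465857] [434.32547972   0.         322.84313287]
```

View pics/top0.png

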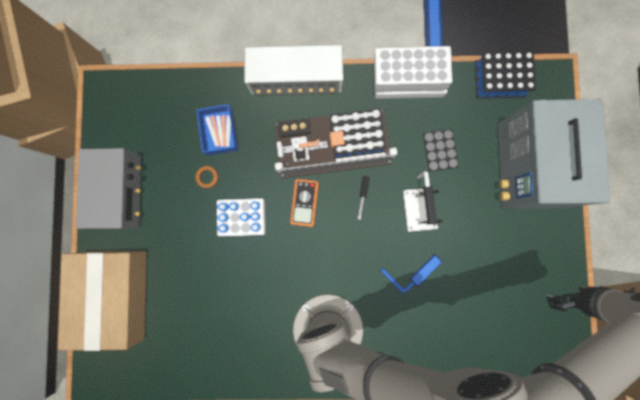

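View pics/side0.png

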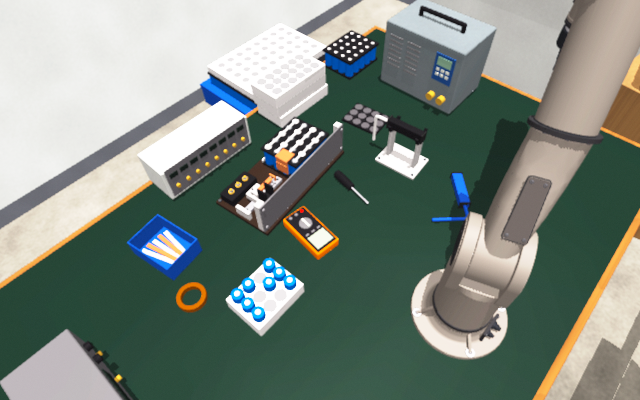

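The top view shows the station at about (335,145), the cradle with a black-handled, white-rod hook at (428,200), and a blue hook-shaped look-alike lying on the bench at (412,272). The black and white hook in the cradle fits the description. I'll confirm it in an enlarged crop and take measurements from it.

```bash
python3 - <<'E'
from h import *
import pickle
t=pickle.load(open("top0.pkl","rb"))["pixels"];s=pickle.load(open("side0.pkl","rb"))["pixels"]
def cr(im,x,y,w,h,W,H):return cv2.resize(im[y:y+h,x:x+w],(W,H),interpolation=cv2.INTER_CUBIC)
a=np.hstack([cr(t,270,100,133,80,500,300),cr(t,390,160,80,80,300,300)])
b=np.hstack([cr(s,210,110,142,120,355,300),cr(s,340,90,120,90,400,300)]);b=cv2.copyMakeBorder(b,0,0,0,800-b.shape[1],0)
cv2.imwrite("pics/crop1.png",np.vstack([a,b]))
E
```

```text
(no output)
```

View pics/crop1.png

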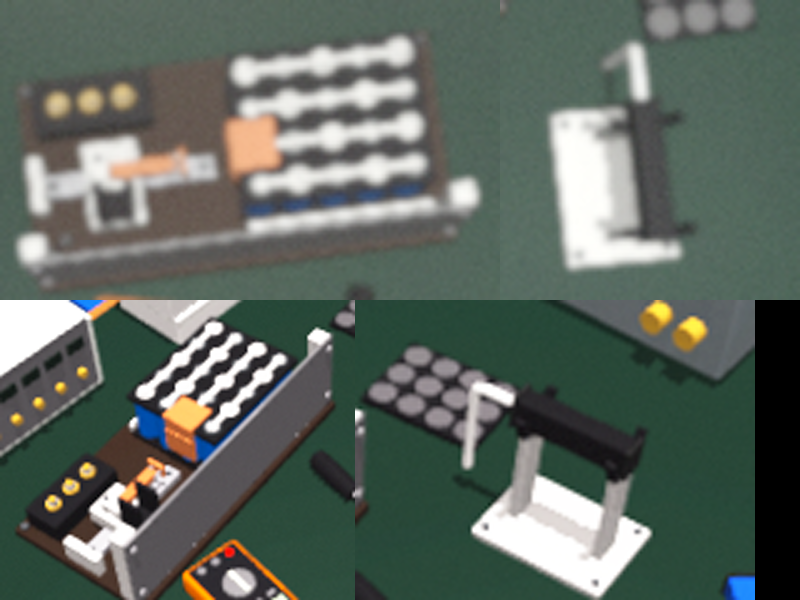

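The crop confirms it: the hook with the black handle and white rod lies in the white cradle, with its leg pointing in world +x (top px about 428,187 to 433,224). The yoke is the black pair of plates at top px about (300,155), with the module to its right.

```bash
python3 - <<'E'
from h import *
import pickle
t=pickle.load(open("top0.pkl","rb"));s=pickle.load(open("side0.pkl","rb"))
T2=lambda x,y:(390+(x-500)/3.75-.4,160+y/3.75-.4)
T1=lambda x,y:(270+x/3.76-.4,100+y/3.75-.4)
S2=lambda x,y:(340+(x-355)/3.333-.4,90+(y-300)/3.333-.4)
S1=lambda x,y:(210+x/2.5-.3,110+(y-300)/2.5-.3)
f=lambda n,c,p,z:print(n,np.round(ray(c,*p,z),4))
f("handle front T",t,T2(643,103),.15);f("handle back T",t,T2(660,240),.15)
f("bend T",t,T2(634,47),.14)
for p in [(552,113),(682,250),(570,268)]:f("foot T",t,T2(*p),.012)
for p in [(545,477),(650,533),(600,597),(473,530)]:f("foot S",s,S2(*p),.012)
f("handle S front top",s,S2(528,393),.15);f("handle S back top",s,S2(642,450),.15);f("tip S",s,S2(467,467),.03)
f("postL T",t,T1(33,243),.125);f("postR T",t,T1(464,190),.125)
for p in [(20,90),(425,35)]:f("base far corner T",t,T1(*p),.012)
f("yoke T",t,T1(115,205),.089);f("yoke S",s,S1(139,487),.089)
f("plate T",t,T1(230,148),.09)
E
```

```text
handle front T [ 0.4618 -0.3184  0.15  ]
handle back T [ 0.3487 -0.3281  0.15  ]
bend T [ 0.5101 -0.3152  0.14  ]
foot T [ 0.4692 -0.27    0.012 ]
foot T [ 0.3418 -0.3839  0.012 ]
foot T [ 0.3268 -0.2819  0.012 ]
foot S [ 0.4522 -0.369   0.012 ]
foot S [ 0.3332 -0.3736  0.012 ]
foot S [ 0.3236 -0.2766  0.012 ]
foot S [ 0.4625 -0.2666  0.012 ]
handle S front top [ 0.4575 -0.3223  0.15  ]
handle S back top [ 0.3403 -0.3279  0.15  ]
tip S [ 0.5086 -0.3146  0.03  ]
postL T [0.5456 0.1483 0.125 ]
postR T [ 0.5845 -0.219   0.125 ]
base far corner T [0.7114 0.1741 0.012 ]
base far corner T [ 0.7561 -0.2061  0.012 ]
yoke T [0.5845 0.0804 0.089 ]
yoke S [0.5966 0.0749 0.089 ]
plate T [ 0.6332 -0.0214  0.09  ]
```

>>> drive_tool(series=[1,40,-34,-6,0,0,0,1,40,-34,-6,0,0,0,1,40,-34,-6,0,0,0,1,40,-34,-6,0,0,0,1,40,-34,-6,0,0,0,1,40,-34,-6,0,0,0,1,40,-34,-6,0,0,0,1,40,-34,-6,0,0,0,1,0,0,0,0,0,0.14,1,0,0,0,0,0,0], force=80)

```text
t: 1.35
eef_pos: [0.4011, -0.3219, 0.3011]
tool_rot: [-0.0, 0.999, 0.042, -0.0]
contact_force: [-1.0, -0.0, -0.7]
gripper_width: 0.995
```

```bash
cat >> h.py <<'E'
def state():
    o=bot.get_obs();w,x,y,z=o["tool_rot"];r=R.from_quat([x,y,z,w]);X=r.as_matrix()
    print("t",round(o["t"],2),"p",np.round(o["eef_pos"],4),"xax",np.round(X[:,0],3),"zax",np.round(X[:,2],3),"F",np.round(o["contact_force"],1),"M",np.round(o["torque"],2),"g",round(float(o["gripper_width"]),3));return np.array(o["eef_pos"]),r
def plan(target,yaw):
    p,r=state(); g=R.from_euler('z',yaw)*R.from_euler('x',np.pi)
    print("shift mm",np.round(r.inv().apply(np.array(target)-p)*1e3,1),"turn",np.round((r.inv()*g).as_rotvec(),3))
E
python3 - <<'E'
from h import *
import pickle
state();c=cam("wrist");pickle.dump(c,open("w1.pkl","wb"));cv2.imwrite("pics/w1.png",c["pixels"])
E
```

```text
t 1.35 p [ 0.4011 -0.3219  0.3011] xax [ 0.996  0.085 -0.001] zax [-0.001  0.    -1.   ] F [-1.  -0.  -0.7] M [ 0.04  0.05 -0.  ] g 0.995
```

View pics/w1.png

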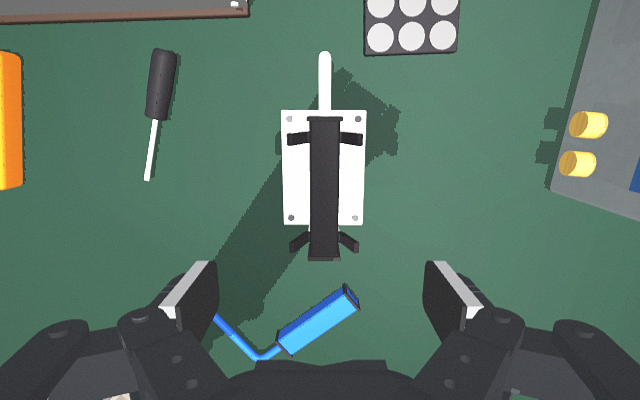

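The wrist view shows the handle upright in the picture: front end at (324,118), back end at (324,257), bend at (324,55). The cradle foot corners are at (281,110), (366,110), (364,225) and (284,225).

```bash
python3 - <<'E'
from h import *
import pickle
c=pickle.load(open("w1.pkl","rb"))
P=[ray(c,*p,.152) for p in [(324.5,118),(324.5,257)]]
b=ray(c,324.5,56,.14);print(P,b,"mid",(P[0]+P[1])/2)
d=P[0]-P[1];print("len",np.linalg.norm(d),"yaw",np.arctan2(d[1],d[0]), np.arctan2(*(b-P[1])[[1,0]]))
F=np.array([ray(c,*p,.012) for p in [(281,110),(366,110),(364,225),(284,225)]]);print(F[:,:2],F.mean(0))
E
```

```text
[array([ 0.46500061, -0.3190824 ,  0.152     ]), array([ 0.35085667, -0.32911543,  0.152     ])] [ 0.51034391 -0.31524081  0.14      ] mid [ 0.40792864 -0.32409892  0.152     ]
len 0.11458403217554183 yaw 0.08767271117595796 0.08677672202185881
[[ 0.46790868 -0.27023386]
 [ 0.47617823 -0.36775051]
 [ 0.3375556  -0.38191929]
 [ 0.32906778 -0.28150121]] [ 0.40267757 -0.32535122  0.012     ]
```

```bash
python3 -c "
from h import *
plan([0.404,-0.3245,0.138],0.087)"
```

```text
t 1.4 p [ 0.4007 -0.3225  0.301 ] xax [ 0.996  0.085 -0.001] zax [-0.001  0.    -1.   ] F [-0.6  0.4 -0.1] M [ 0.02  0.06 -0.02] g 1.001
shift mm [  3.3   2.3 163. ] turn [-0.     0.001 -0.002]
```

>>> drive_tool(series=[1,3.3,2.3,40,0,0,0,1,0,0,40,0,0,0,1,0,0,40,0,0,0,1,0,0,25,0,0,0,1,0,0,18,0,0,0,1,0,0,0,0,0,0,-1,0,0,0,0,0,0,-1,0,0,0,0,0,0,-1,0,0,0,0,0,0,-1,0,0,0,0,0,0,-1,0,0,0,0,0,0,-1,0,0,0,0,0,0], force=90)

```text
t: 2.9
eef_pos: [0.405, -0.3247, 0.1391]
tool_rot: [0.0, 0.999, 0.041, 0.0]
contact_force: [-1.1, 0.6, 6.6]
gripper_width: 0.268
```

>>> drive_tool(series=[-1,0,0,-5,0,0,0,-1,0,0,-20,0,0,0,-1,0,0,-35,0,0,0,-1,0,0,-35,0,0,0,-1,0,0,-35,0,0,0,-1,0,0,-10,0,0,0,-1,0,0,0,0,0,0,-1,0,0,0,0,0,0])

```text
t: 3.9
eef_pos: [0.4038, -0.3239, 0.2766]
tool_rot: [-0.001, 0.999, 0.041, -0.001]
contact_force: [-0.5, -0.6, -2.1]
gripper_width: 0.264
```

```bash
python3 -c "
from h import *
plan([0.47,-0.26,0.278],0.087);plan([0.485,0.03,0.278],0.11)"
```

```text
t 3.9 p [ 0.4038 -0.3239  0.2766] xax [ 0.997  0.083 -0.002] zax [-0.002  0.002 -1.   ] F [-0.5 -0.6 -2.1] M [ 0.02  0.08 -0.01] g 0.264
shift mm [ 71.3 -58.2  -1.5] turn [-0.002  0.002 -0.004]
t 3.9 p [ 0.4038 -0.3239  0.2766] xax [ 0.997  0.083 -0.002] zax [-0.002  0.002 -1.   ] F [-0.5 -0.6 -2.1] M [ 0.02  0.08 -0.01] g 0.264
shift mm [ 110.2 -345.9   -1. ] turn [-0.002  0.002 -0.027]
```

>>> drive_tool(series=[-1,35,-20,0,0,0,0,-1,36,-36,0,0,0,0,-1,14,-45,0,0,0,0,-1,0,-50,0,0,0,0,-1,0,-50,0,0,0,0,-1,0,-50,0,0,0,0,-1,0,-45,0,0,0,0,-1,0,-35,0,0,0,-0.027,-1,0,-15,0,0,0,0,-1,0,0,0,0,0,0,-1,0,0,0,0,0,0])

```text
t: 5.28
eef_pos: [0.4604, 0.0257, 0.2778]
tool_rot: [0.0, 0.999, 0.054, -0.0]
contact_force: [-0.6, 0.0, -1.7]
gripper_width: 0.272
```

```bash
python3 - <<'E'
from h import *
import pickle
state();c=cam("wrist");pickle.dump(c,open("w2.pkl","wb"));cv2.imwrite("pics/w2.png",c["pixels"])
c=cam("top");pickle.dump(c,open("t2.pkl","wb"));c=cam("side");pickle.dump(c,open("s2.pkl","wb"))
E
```

```text
t 5.28 p [0.4604 0.0257 0.2778] xax [ 0.994  0.107 -0.001] zax [-0.001 -0.001 -1.   ] F [-0.6  0.  -1.7] M [-0.03  0.03 -0.05] g 0.272
```

View pics/w2.png

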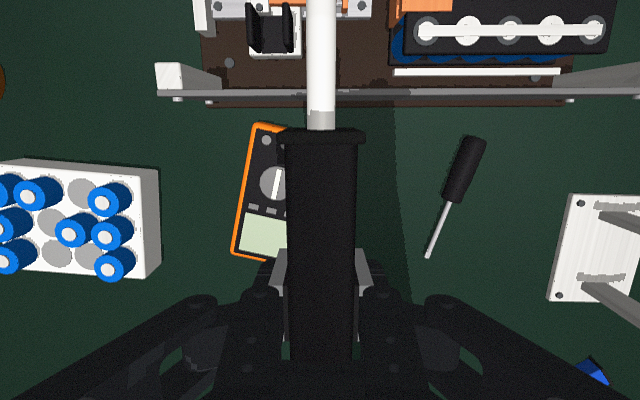

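The guard lies nearly level in this view (row about 93 at both ends), so the hook is square to the station. The yoke plates are around (250,10) and (288,10), partly above the picture's edge. I'll enlarge that area.

```bash
python3 - <<'E'
from h import *
import pickle
a=pickle.load(open("w2.pkl","rb"))["pixels"][0:75,190:390]
b=pickle.load(open("t2.pkl","rb"))["pixels"][110:180,270:350]
s=pickle.load(open("s2.pkl","rb"))["pixels"][150:220,210:310]
f=lambda i,k:cv2.resize(i,None,fx=k,fy=k,interpolation=cv2.INTER_CUBIC)
a=f(cv2.convertScaleAbs(a,alpha=1.5,beta=10),4)
bs=np.hstack([f(b,4),f(s,4)]);bs=cv2.copyMakeBorder(bs,0,0,0,max(0,800-bs.shape[1]),0)
print(a.shape,bs.shape)
cv2.imwrite("pics/c2.png",np.vstack([a,bs[:,:800]]))
E
```

```text
(300, 800, 3) (280, 800, 3)
```

View pics/c2.png

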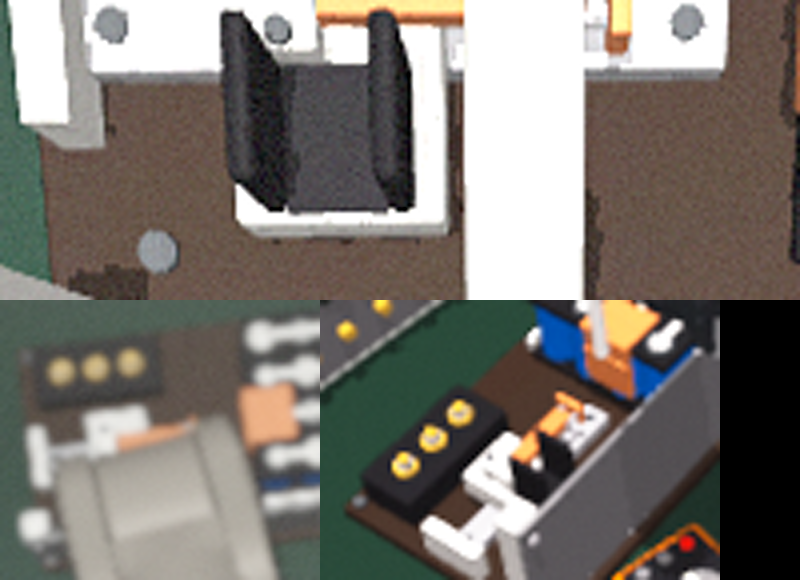

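```bash
python3 - <<'E'
from h import *
import pickle
c=pickle.load(open("w2.pkl","rb"));s=pickle.load(open("s2.pkl","rb"))
g=lambda x,y,z:ray(c,190+x/4-.4,y/4-.4,z)
L=[g(234,12,.089),g(238,180,.089)];Rr=[g(383,12,.089),g(383,182,.089)]
print(np.round(L,4),np.round(Rr,4),"gap",np.linalg.norm(np.mean(L,0)-np.mean(Rr,0)),"mid",np.mean(L+Rr,0))
F=np.array([g(280,65,.047),g(372,65,.047),g(288,212,.047),g(388,212,.047)]);print("floor",F[:,:2].round(4),F.mean(0))
p,r=state()
gl,gr=ray(c,200,92,.125),ray(c,620,93.5,.125);print("guard",gl,gr,"yaw",np.arctan2(-(gl-gr)[0],(gl-gr)[1]))
# hook rod centre line, z top of rod
h=p[2]-.004
print([ (ray(c,321,y,h+.005)) for y in (5,110)], "handle front", ray(c,320,131,h+.015))
tip=p+r.apply([.105,0,.109]);print("tip",tip,"side px",proj(s,tip),"wrist px",proj(c,tip), "side leg top",proj(s,tip+[0,0,.1]))
d=s["pixels"]
cv2.imwrite("pics/s2c.png",cv2.resize(d[80:180,230:330],None,fx=5,fy=5,interpolation=cv2.INTER_CUBIC))
E
```

```text
[[0.6064 0.1004 0.089 ]
 [0.5755 0.098  0.089 ]] [[0.6096 0.0706 0.089 ]
 [0.5783 0.0681 0.089 ]] gap 0.03001424366066328 mid [0.59245774 0.08424269 0.089     ]
floor [[0.6074 0.0983]
 [0.6096 0.0772]
 [0.5763 0.0946]
 [0.5788 0.071 ]] [0.59303373 0.0852766  0.047     ]
t 5.42 p [0.4604 0.0261 0.2781] xax [ 0.994  0.107 -0.   ] zax [-0. -0. -1.] F [-0.4 -0.3 -2.6] M [-0.    0.03  0.01] g 0.267
guard [0.53295898 0.12582237 0.125     ] [ 0.56599965 -0.19162166  0.125     ] yaw 0.10371003456000023
[array([0.55975487, 0.03684183, 0.27913104]), array([0.52844729, 0.03346706, 0.27913104])] handle front [0.52204293 0.03311943 0.28913104]
tip [0.56480638 0.03730916 0.16910049] side px [[280.07535229 163.40294383]] wrist px [[320.63367564  49.89394555]] side leg top [[276.37383811 136.49342432]]
```

View pics/s2c.png

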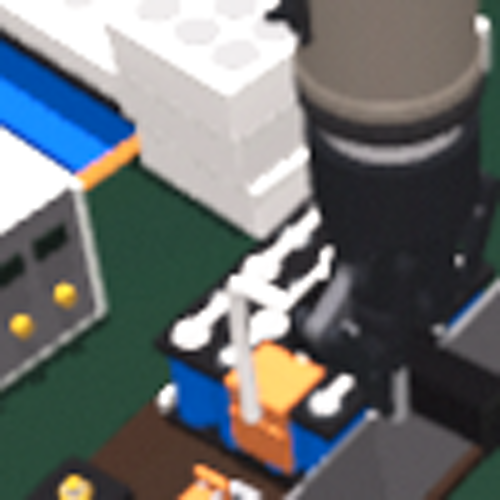

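```bash
python3 -c "
from h import *
plan([0.4881,0.0736,0.278],0.104)"
```

```text
t 5.42 p [0.4604 0.0261 0.2781] xax [ 0.994  0.107 -0.   ] zax [-0. -0. -1.] F [-0.4 -0.3 -2.6] M [-0.    0.03  0.01] g 0.267
shift mm [ 32.6 -44.3   0.1] turn [0.    0.    0.003]
```

>>> drive_tool(series=[-1,11,-15,0,0,0,0.003,-1,11,-15,0,0,0,0,-1,10.6,-14.3,0,0,0,0,-1,0,0,0,0,0,0,-1,0,0,20,0,0,0,-1,0,0,30,0,0,0,-1,0,0,10,0,0,0,-1,0,0,0,0,0,0], force=100)

```text
t: 6.42
eef_pos: [0.4877, 0.0745, 0.2181]
tool_rot: [0.0, 0.999, 0.053, -0.001]
contact_force: [-1.2, 0.4, -2.1]
gripper_width: 0.267
```

```bash
python3 - <<'E'
from h import *
import pickle
plan([0.4881,0.0736,0.169],0.104)
a=cam("wrist");s=cam("side");p,r=state();tip=p+r.apply([.105,0,.109])
print(tip,proj(s,tip))
f=lambda i,k:cv2.resize(i,None,fx=k,fy=k,interpolation=cv2.INTER_CUBIC)
A=f(a["pixels"][0:100,220:420],2.5);S=f(s["pixels"][140:220,220:300],5);print(A.shape,S.shape)
w=np.zeros((650,500,3),np.uint8);w[:250,:500]=A;w[250:650,:400]=S
cv2.imwrite("pics/c3.png",cv2.resize(w,None,fx=.92,fy=.92))
E
```

```text
t 6.42 p [0.4877 0.0745 0.2181] xax [ 0.994  0.106 -0.001] zax [-0.001 -0.    -1.   ] F [-1.2  0.4 -2.1] M [ 0.02 -0.   -0.01] g 0.267
shift mm [ 0.4  0.9 49.1] turn [0.    0.001 0.002]
t 6.53 p [0.4886 0.0749 0.2192] xax [0.994 0.106 0.001] zax [ 0.001  0.    -1.   ] F [-0.1  0.6 -1.9] M [-0.04  0.04 -0.05] g 0.268
[0.59312228 0.08611404 0.11037725] [[262.30097192 182.60292458]]
(250, 500, 3) (400, 400, 3)
```

View pics/c3.png

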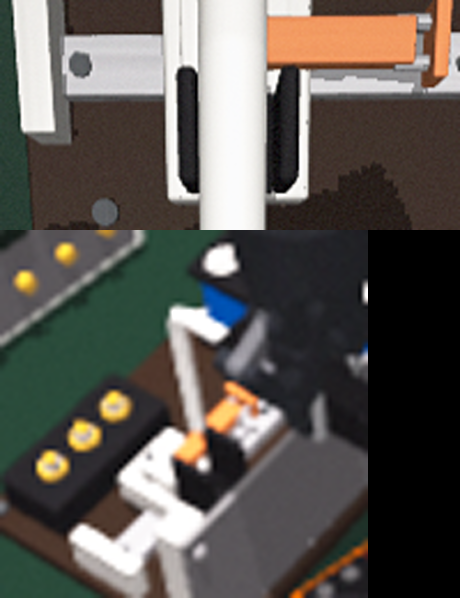

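The leg stands centred between the two plates (wrist crop x about 234, plates 177–299). Going down into the yoke.

>>> drive_tool(series=[-1,0,0.5,15,0,0,0,-1,0,0.5,18,0,0,0,-1,0,0,16,0,0,0,-1,0,0,0,0,0,0,-1,0,0,0,0,0,0,-1,0,0,0,0,0,0])

```text
t: 7.28
eef_pos: [0.4886, 0.0741, 0.1699]
tool_rot: [-0.0, 0.999, 0.053, 0.001]
contact_force: [0.0, 0.1, -1.3]
gripper_width: 0.268
```

```bash
python3 - <<'E'
from h import *
state()
# bias and pad/plate distance from earlier wrist view
for i in range(3):
    cam("wrist");state()
E
```

```text
t 7.28 p [0.4886 0.0741 0.1699] xax [0.994 0.107 0.001] zax [ 0.001  0.    -1.   ] F [ 0.   0.1 -1.3] M [ 0.02  0.07 -0.04] g 0.268
t 7.33 p [0.4885 0.0741 0.1699] xax [0.994 0.107 0.001] zax [ 0.001  0.    -1.   ] F [-0.4  0.1 -2.4] M [-0.08  0.04 -0.02] g 0.264
t 7.38 p [0.4885 0.0741 0.1698] xax [0.994 0.107 0.001] zax [ 0.001  0.    -1.   ] F [-0.3 -0.8 -2.3] M [-0.02  0.08 -0.04] g 0.268
t 7.42 p [0.4884 0.074  0.1698] xax [0.994 0.107 0.001] zax [ 0.001  0.    -1.   ] F [ 1.2 -0.2 -3.1] M [-0.03  0.01  0.01] g 0.263
```

>>> drive_tool(series=[-1,0,2,0,0,0,0,-1,0,2,0,0,0,0,-1,0,2,0,0,0,0,-1,0,2,0,0,0,0,-1,0,2,0,0,0,0,-1,0,2,0,0,0,0,-1,0,2,0,0,0,0,-1,0,2,0,0,0,0,-1,0,1,0,0,0,0,-1,0,1,0,0,0,0,-1,0,0,0,0,0,0])

```text
t: 8.8
eef_pos: [0.4901, 0.0558, 0.1693]
tool_rot: [0.0, 0.999, 0.053, 0.0]
contact_force: [0.4, 1.1, -2.3]
gripper_width: 0.267
```

```bash
python3 - <<'E'
from h import *
p,r=state();a=cam("wrist");s=cam("side")
for i in range(2): cam("top");state()
f=lambda i,k:cv2.resize(i,None,fx=k,fy=k,interpolation=cv2.INTER_CUBIC)
import pickle;pickle.dump((a,s),open("w4.pkl","wb"))
A=f(a["pixels"][0:60,300:500],4);S=f(s["pixels"][140:220,220:320],4)
w=np.zeros((560,800,3),np.uint8);w[:240]=A;w[240:560,:400]=S
cv2.imwrite("pics/c4.png",w)
E
```

```text
t 8.8 p [0.4901 0.0558 0.1693] xax [0.994 0.106 0.   ] zax [ 0. -0. -1.] F [ 0.4  1.1 -2.3] M [0.48 0.02 0.21] g 0.267
t 8.95 p [0.4901 0.0559 0.1693] xax [0.994 0.106 0.   ] zax [ 0. -0. -1.] F [-0.8  1.7 -2.8] M [0.41 0.04 0.22] g 0.265
t 9.0 p [0.49   0.0559 0.1693] xax [0.994 0.106 0.   ] zax [ 0. -0. -1.] F [-0.1  1.7 -1.5] M [0.43 0.05 0.17] g 0.264
```

View pics/c4.png

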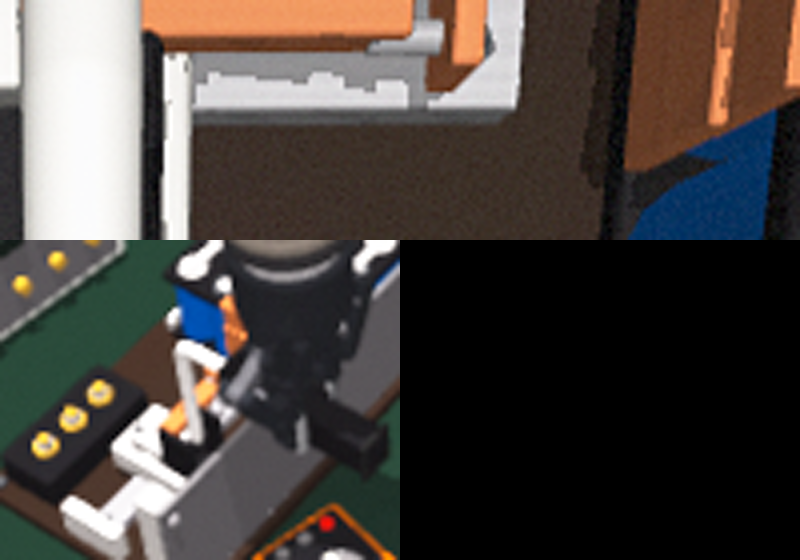

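```bash
python3 - <<'E'
from h import *
import pickle
a,s=pickle.load(open("w4.pkl","rb"))
g=lambda x,y,z:ray(a,300+x/4,y/4,z)
for z in (.05,.06,.07,.08,.09): print(z,"pad487",g(487,45,z)[:2].round(4),"term bottom",g(626,165,z)[:2].round(4),"term top",g(720,120,z)[:2].round(4))
E
```

```text
0.05 pad487 [0.6253 0.0067] term bottom [ 0.6107 -0.0187] term top [ 0.6187 -0.0322]
0.06 pad487 [0.6225 0.0091] term bottom [ 0.6085 -0.0153] term top [ 0.6162 -0.0282]
0.07 pad487 [0.6197 0.0114] term bottom [ 0.6062 -0.0118] term top [ 0.6136 -0.0242]
0.08 pad487 [0.6168 0.0138] term bottom [ 0.604  -0.0084] term top [ 0.611  -0.0202]
0.09 pad487 [0.614  0.0162] term bottom [ 0.6018 -0.005 ] term top [ 0.6085 -0.0162]
```

Estimated remaining gap is 25–31 mm (terminal face at y≈-0.017, pad at y≈0.012). I'll go 20 mm, then feel for contact.

>>> drive_tool(series=[-1,0,2,0,0,0,0,-1,0,2,0,0,0,0,-1,0,2,0,0,0,0,-1,0,2,0,0,0,0,-1,0,2,0,0,0,0,-1,0,2,0,0,0,0,-1,0,2,0,0,0,0,-1,0,2,0,0,0,0,-1,0,2,0,0,0,0,-1,0,2,0,0,0,0,-1,0,0,0,0,0,0])

```text
t: 10.38
eef_pos: [0.4922, 0.0358, 0.1693]
tool_rot: [0.0, 0.999, 0.053, -0.0]
contact_force: [0.5, 1.6, -2.3]
gripper_width: 0.266
```

```bash
cat > m.py <<'E'
from h import *
import sys
F=[];n=int(sys.argv[1]) if len(sys.argv)>1 else 3
for i in range(n):
    cam("wrist");o=bot.get_obs();F.append(np.r_[o["contact_force"],o["torque"],o["eef_pos"]])
F=np.array(F);print("t",round(bot.get_obs()["t"],2),"F",F[:,:3].mean(0).round(2),"M",F[:,3:6].mean(0).round(3),"p",F[:,6:].mean(0).round(4))
E
python3 m.py
```

```text
t 10.53 F [ 0.53  1.38 -2.15] M [ 0.361 -0.065  0.123] p [0.4921 0.0358 0.1693]
```

>>> drive_tool(series=[-1,0,1,0,0,0,0,-1,0,1,0,0,0,0,-1,0,1,0,0,0,0,-1,0,0,0,0,0,0])

```text
t: 11.02
eef_pos: [0.4924, 0.0331, 0.1693]
tool_rot: [0.0, 0.999, 0.053, -0.0]
contact_force: [-0.3, 2.5, -1.1]
gripper_width: 0.262
```

```bash
python3 m.py
```

```text
t 11.18 F [-0.37  1.88 -1.34] M [0.545 0.025 0.142] p [0.4924 0.0331 0.1693]
```

>>> drive_tool(series=[-1,0,1,0,0,0,0,-1,0,0.5,0,0,0,0,-1,0,0,0,0,0,0])

```text
t: 11.55
eef_pos: [0.4926, 0.0316, 0.1693]
tool_rot: [0.0, 0.999, 0.053, -0.0]
contact_force: [-0.8, 1.6, -1.0]
gripper_width: 0.269
```

```bash
python3 m.py
```

```text
t 11.7 F [-0.35  1.55 -1.51] M [0.513 0.088 0.173] p [0.4926 0.0316 0.1693]
```

>>> drive_tool(series=[-1,0,1,0,0,0,0,-1,0,0.5,0,0,0,0,-1,0,0,0,0,0,0])

```text
t: 12.08
eef_pos: [0.4927, 0.0301, 0.1693]
tool_rot: [0.0, 0.999, 0.053, -0.0]
contact_force: [-0.3, 1.7, -1.4]
gripper_width: 0.268
```

```bash
python3 m.py 2
```

```text
t 12.18 F [-0.43  1.91 -1.55] M [0.559 0.087 0.145] p [0.4928 0.0301 0.1693]
```

>>> drive_tool(series=[-1,0,1,0,0,0,0,-1,0,0.5,0,0,0,0,-1,0,0,0,0,0,0])

```text
t: 12.55
eef_pos: [0.4929, 0.0286, 0.1693]
tool_rot: [0.0, 0.999, 0.053, -0.0]
contact_force: [-1.3, 2.1, -1.5]
gripper_width: 0.269
```

```bash
python3 m.py 2
```

```text
t 12.65 F [-0.31  1.67 -1.29] M [0.521 0.101 0.21 ] p [0.4929 0.0286 0.1693]
```

>>> drive_tool(series=[-1,0,1,0,0,0,0,-1,0,0.5,0,0,0,0,-1,0,0,0,0,0,0])

```text
t: 13.02
eef_pos: [0.4931, 0.0271, 0.1693]
tool_rot: [0.0, 0.999, 0.053, -0.0]
contact_force: [-0.2, 2.0, -1.2]
gripper_width: 0.26
```

```bash
python3 m.py 2
```

```text
t 13.12 F [-0.81  1.62 -1.62] M [0.533 0.082 0.199] p [0.4931 0.0272 0.1693]
```

>>> drive_tool(series=[-1,0,1,0,0,0,0,-1,0,0.5,0,0,0,0,-1,0,0,0,0,0,0])

```text
t: 13.5
eef_pos: [0.4933, 0.0257, 0.1693]
tool_rot: [0.0, 0.999, 0.053, 0.0]
contact_force: [-0.4, 2.7, -1.4]
gripper_width: 0.26
```

```bash
python3 m.py 2
```

```text
t 13.6 F [-0.26  2.3  -1.51] M [0.523 0.092 0.187] p [0.4933 0.0257 0.1693]
```

>>> drive_tool(series=[-1,0,1,0,0,0,0,-1,0,0.5,0,0,0,0,-1,0,0,0,0,0,0])

```text
t: 13.98
eef_pos: [0.4934, 0.0245, 0.1693]
tool_rot: [-0.0, 0.999, 0.054, -0.0]
contact_force: [0.0, 2.8, -1.4]
gripper_width: 0.27
```

```bash
python3 m.py 2
```

```text
t 14.07 F [-0.02  2.77 -1.56] M [0.906 0.132 0.294] p [0.4934 0.0245 0.1693]
```

Contact has begun: the moment rose from 0.53 to 0.91.

>>> drive_tool(series=[-1,0,0.5,0,0,0,0,-1,0,0,0,0,0,0])

```text
t: 14.32
eef_pos: [0.4934, 0.0241, 0.1693]
tool_rot: [-0.0, 0.999, 0.054, -0.0]
contact_force: [-0.5, 3.3, -1.7]
gripper_width: 0.269
```

```bash
python3 m.py 3
```

```text
t 14.47 F [-0.58  4.04 -1.35] M [1.194 0.219 0.424] p [0.4934 0.0241 0.1693]
```

>>> drive_tool(series=[-1,0,0.5,0,0,0,0,-1,0,0.5,0,0,0,0,-1,0,0,0,0,0,0])

```text
t: 14.85
eef_pos: [0.4935, 0.0234, 0.1693]
tool_rot: [-0.0, 0.999, 0.054, 0.0]
contact_force: [-1.0, 5.4, -2.0]
gripper_width: 0.261
```

```bash
python3 m.py 3
```

```text
t 15.0 F [-1.11  5.57 -1.57] M [1.573 0.26  0.592] p [0.4935 0.0234 0.1693]
```

>>> drive_tool(series=[-1,0,0.6,0,0,0,0,-1,0,0.6,0,0,0,0,-1,0,0,0,0,0,0])

```text
t: 15.38
eef_pos: [0.4935, 0.0228, 0.1693]
tool_rot: [-0.001, 0.999, 0.054, -0.0]
contact_force: [-1.0, 6.4, -0.9]
gripper_width: 0.265
```

```bash
python3 m.py 3
```

```text
t 15.53 F [-1.29  6.23 -1.65] M [1.964 0.375 0.707] p [0.4936 0.0228 0.1693]
```

>>> drive_tool(series=[-1,0,0.5,0,0,0,0,-1,0,0.4,0,0,0,0,-1,0,0,0,0,0,0])

```text
t: 15.9
eef_pos: [0.4936, 0.0223, 0.1693]
tool_rot: [-0.001, 0.999, 0.055, -0.0]
contact_force: [-1.6, 8.4, -1.8]
gripper_width: 0.27
```

```bash
python3 m.py 4
```

```text
t 16.1 F [-1.5   7.61 -1.47] M [2.259 0.43  0.832] p [0.4936 0.0223 0.1693]
```

Total push 7.7 N, less about 1.9 N drag, leaves about 5.8 N at the pad. Holding.

>>> drive_tool(series=[-1,0,0.1,0,0,0,0,-1,0,0,0,0,0,0,-1,0,0,0,0,0,0,-1,0,0,0,0,0,0,-1,0,0,0,0,0,0,-1,0,0,0,0,0,0,-1,0,0,0,0,0,0,-1,0,0,0,0,0,0,-1,0,0,0,0,0,0,-1,0,0,0,0,0,0,-1,0,0,0,0,0,0,-1,0,0,0,0,0,0])

```text
t: 17.6
eef_pos: [0.4936, 0.0223, 0.1693]
tool_rot: [-0.001, 0.999, 0.055, -0.0]
contact_force: [-0.9, 8.4, -0.8]
gripper_width: 0.267
```

```bash
python3 m.py 4
```

```text
t 17.8 F [-1.05  7.61 -1.36] M [2.286 0.438 0.853] p [0.4936 0.0223 0.1693]
```

Steady at about 5.8 N for roughly 2 s, with the TCP not moving. Backing off to mid-gap.

>>> drive_tool(series=[-1,0,-1,0,0,0,0,-1,0,-1,0,0,0,0,-1,0,-1,0,0,0,0,-1,0,-1,0,0,0,0,-1,0,-1,0,0,0,0,-1,0,-1,0,0,0,0,-1,0,-1,0,0,0,0,-1,0,-1,0,0,0,0,-1,0,-1,0,0,0,0,-1,0,0,0,0,0,0])

```text
t: 19.05
eef_pos: [0.4928, 0.0296, 0.1693]
tool_rot: [0.0, 0.999, 0.053, 0.0]
contact_force: [0.6, 0.4, -2.1]
gripper_width: 0.268
```

```bash
python3 m.py 2; python3 - <<'E'
from h import *
import pickle
p,r=state();a=cam("wrist");s=cam("side");pickle.dump((a,s),open("w5.pkl","wb"))
tip=p+r.apply([.105,0,.109]);print("tip",tip,proj(s,tip))
f=lambda i,k:cv2.resize(i,None,fx=k,fy=k,interpolation=cv2.INTER_CUBIC)
w=np.zeros((560,800,3),np.uint8);w[:240]=f(a["pixels"][0:60,260:460],4);w[240:560,:400]=f(s["pixels"][140:220,220:320],4)
cv2.imwrite("pics/c5.png",w)
E
```

```text
t 19.15 F [-0.36 -0.31 -2.43] M [0.009 0.029 0.015] p [0.4928 0.0295 0.1693]
t 19.15 p [0.4928 0.0295 0.1693] xax [ 0.994  0.107 -0.   ] zax [-0. -0. -1.] F [ 0.3 -0.  -2.7] M [0.05 0.02 0.03] g 0.265
tip [0.59723467 0.0407026  0.06028636] [[274.838129   183.77709485]]
```

View pics/c5.png

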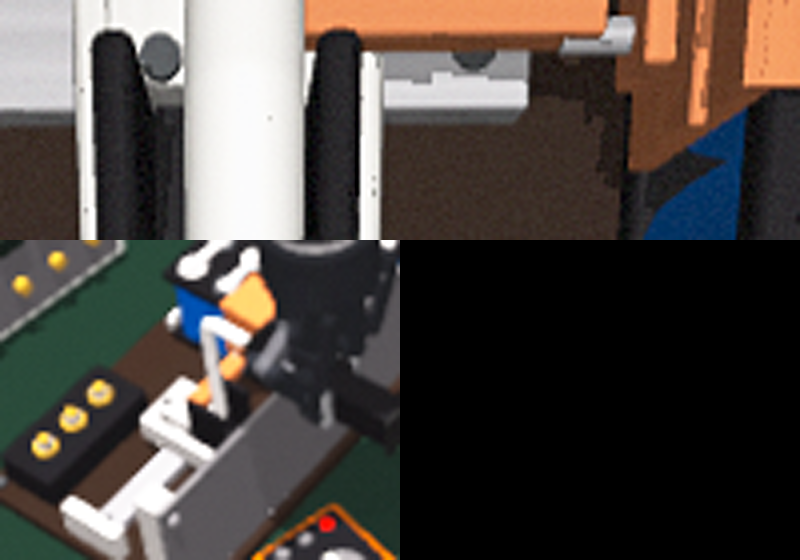

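The sensor reads free of load, the leg is clear of both plates, and the pad (crop 650–675) lies on the terminal plate. Lifting straight out.

>>> drive_tool(series=[-1,0,1,-5,0,0,0,-1,0,0,-15,0,0,0,-1,0,0,-25,0,0,0,-1,0,0,-30,0,0,0,-1,0,0,-25,0,0,0,-1,0,0,-9,0,0,0,-1,0,0,0,0,0,0])

```text
t: 20.12
eef_pos: [0.4931, 0.0286, 0.2788]
tool_rot: [0.0, 0.999, 0.053, 0.001]
contact_force: [0.1, 0.1, -2.0]
gripper_width: 0.268
```

```bash
python3 -c "
from h import *
plan([0.405,-0.3247,0.278],0.085)"
```

```text
t 20.12 p [0.4931 0.0286 0.2788] xax [0.994 0.106 0.001] zax [ 0.001 -0.    -1.   ] F [ 0.1  0.1 -2. ] M [0.01 0.03 0.01] g 0.268
shift mm [-125.2  341.9    0.8] turn [ 0.    -0.001  0.022]
```

>>> drive_tool(series=[-1,0,25,0,0,0,0,-1,0,40,0,0,0,0,-1,0,45,0,0,0,0,-1,-5,45,0,0,0,0,-1,-15,45,0,0,0,0,-1,-25,45,0,0,0,0,-1,-30,42,0,0,0,0,-1,-30,35,0,0,0,0.022,-1,-20,20,0,0,0,0,-1,0,0,0,0,0,0,-1,0,0,0,0,0,0])

```text
t: 21.5
eef_pos: [0.4048, -0.3235, 0.2775]
tool_rot: [-0.001, 0.999, 0.043, -0.0]
contact_force: [-0.2, -0.5, -1.6]
gripper_width: 0.262
```

```bash
python3 - <<'E'
from h import *
plan([0.405,-0.3247,0.1405],0.085)
a=cam("wrist");s=cam("side");p,r=state();tip=p+r.apply([.105,0,.109]);print("tip",tip,proj(s,tip),"wrist",proj(a,tip))
import pickle;pickle.dump((a,s),open("w6.pkl","wb"))
f=lambda i,k:cv2.resize(i,None,fx=k,fy=k,interpolation=cv2.INTER_CUBIC)
u,v=proj(s,tip)[0].astype(int);S=f(s["pixels"][v-60:v+40,u-30:u+90],3)
w=np.zeros((580,640,3),np.uint8);w[:280]=a["pixels"][:280];w[280:580,:360]=S
cv2.imwrite("pics/c6.png",w);print(u,v)
E
```

```text
t 21.5 p [ 0.4048 -0.3235  0.2775] xax [ 0.996  0.085 -0.001] zax [-0.001  0.001 -1.   ] F [-0.2 -0.5 -1.6] M [ 0.03 -0.05  0.02] g 0.262
shift mm [  0.2   1.4 137. ] turn [-0.001  0.001  0.   ]
t 21.6 p [ 0.4053 -0.3232  0.2778] xax [ 0.996  0.087 -0.   ] zax [-0.     0.001 -1.   ] F [-0.6  0.6 -1.5] M [0.11 0.02 0.  ] g 0.263
tip [ 0.50990748 -0.31400084  0.16881909] [[376.33333682 106.38460144]] wrist [[320.6761786   49.03372234]]
376 106
```

View pics/c6.png

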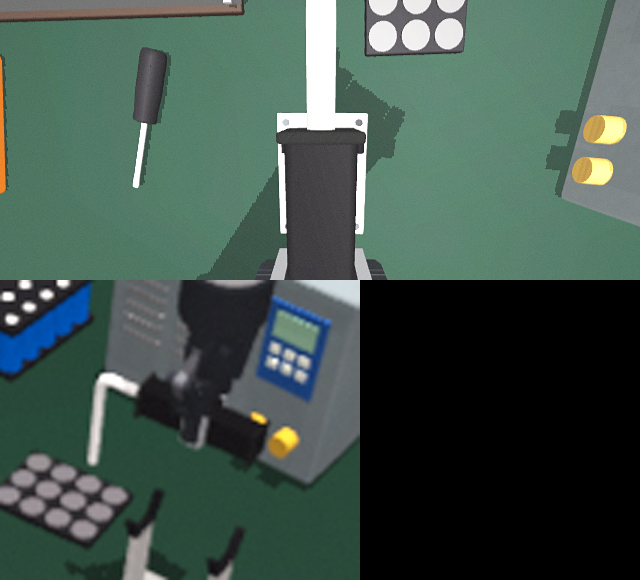

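Hook is level and square in the fingers (tip seen at side px 377,107, predicted 376,106). Lowering it into the notches.

>>> drive_tool(series=[-1,0,1.4,25,0,0,0,-1,0,0,35,0,0,0,-1,0,0,35,0,0,0,-1,0,0,20,0,0,0,-1,0,0,10,0,0,0,-1,0,0,6,0,0,0,-1,0,0,4,0,0,0,-1,0,0,2,0,0,0,-1,0,0,0,0,0,0])

```text
t: 22.72
eef_pos: [0.4049, -0.326, 0.1416]
tool_rot: [0.0, 0.999, 0.042, 0.0]
contact_force: [-0.1, 0.5, -1.5]
gripper_width: 0.266
```

```bash
python3 m.py 2;python3 -c "
from h import *
plan([0.405,-0.3247,0.1391],0.085)"
```

```text
t 22.82 F [ 0.3   0.04 -2.  ] M [0.014 0.026 0.013] p [ 0.4049 -0.326   0.1416]
t 22.82 p [ 0.4049 -0.326   0.1416] xax [0.996 0.085 0.   ] zax [ 0.001 -0.    -1.   ] F [ 0.4  0.1 -2.2] M [0.03 0.01 0.  ] g 0.263
shift mm [ 0.2 -1.3  2.5] turn [ 0. -0. -0.]
```

>>> drive_tool(series=[-1,0,-1.3,1,0,0,0,-1,0,0,0.7,0,0,0,-1,0,0,0.5,0,0,0,-1,0,0,0,0,0,0,-1,0,0,0,0,0,0])

```text
t: 23.45
eef_pos: [0.4047, -0.3245, 0.1392]
tool_rot: [0.0, 0.999, 0.042, 0.0]
contact_force: [-0.6, 0.8, -0.1]
gripper_width: 0.264
```

```bash
python3 m.py 2
```

```text
t 23.55 F [-1.13  0.43 -0.45] M [0.108 0.123 0.017] p [ 0.4046 -0.3245  0.1392]
```

>>> drive_tool(series=[-1,0,0,0.5,0,0,0,-1,0,0,0,0,0,0,0,0,0,0,0,0,0,1,0,0,0,0,0,0,1,0,0,0,0,0,0,1,0,0,0,0,0,0,1,0,0,0,0,0,0,1,0,0,0,0,0,0])

```text
t: 24.55
eef_pos: [0.4046, -0.3245, 0.1386]
tool_rot: [-0.0, 0.999, 0.042, -0.0]
contact_force: [0.4, -0.4, 0.4]
gripper_width: 1.006
```

>>> drive_tool(series=[1,0,0,-8,0,0,0,1,0,0,-20,0,0,0,1,0,0,-35,0,0,0,1,0,0,-40,0,0,0,1,0,0,-40,0,0,0,1,0,0,-20,0,0,0,1,0,0,0,0,0,0,1,0,0,0,0,0,0])

```text
t: 25.55
eef_pos: [0.4041, -0.3242, 0.3007]
tool_rot: [-0.0, 0.999, 0.042, -0.001]
contact_force: [-1.0, -0.3, -0.6]
gripper_width: 0.998
```

```bash
python3 - <<'E'
from h import *
state();a=cam("wrist");t=cam("top")
f=lambda i,k:cv2.resize(i,None,fx=k,fy=k,interpolation=cv2.INTER_CUBIC)
w=np.zeros((590,800,3),np.uint8);w[:300,:640]=a["pixels"][:300]
b=f(t["pixels"][105:177,200:400],4);w[302:590]=b
cv2.imwrite("pics/c7.png",w)
E
```

```text
t 25.55 p [ 0.4041 -0.3242  0.3007] xax [ 0.996  0.085 -0.001] zax [-0.001  0.001 -1.   ] F [-1.  -0.3 -0.6] M [-0.    0.06 -0.01] g 0.998
```

View pics/c7.png

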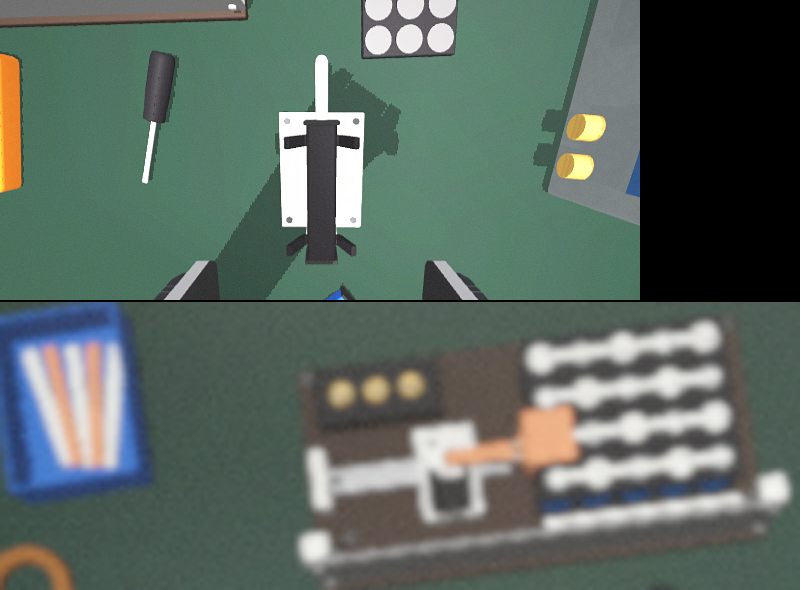

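The hook lies in both notches as it did at the start, and the pad is on the terminal plate. I'll check whether the module shifted between the first and last top pictures, then hand in.

```bash
python3 - <<'E'
from h import *
import pickle
g=lambda c:np.float32(cv2.cvtColor(c["pixels"],cv2.COLOR_BGR2GRAY))
a=g(pickle.load(open("top0.pkl","rb")));b=g(cam("top"))
for n,(x,y,w,h) in dict(module=(340,108,46,42),tray=(212,195,56,44),meter=(288,176,32,52),driver=(355,172,18,50)).items():
    print(n,cv2.phaseCorrelate(a[y:y+h,x:x+w].copy(),b[y:y+h,x:x+w].copy(),cv2.createHanningWindow((w,h),cv2.CV_32F)))
print(bot.hand_in());state()
E
```

```text
module ((0.03837109050985532, 0.4235918924409674), 0.9928671845683346)
tray ((-0.03460686450262784, 0.49816419045578897), 0.9357042429182264)
meter ((0.04645609348225932, 0.050573461887264415), 0.8944976881698325)
driver ((0.0948593344955242, -0.11717419674605978), 0.9658436682489183)
the job is handed in; nothing more can be done
None
the job is handed in; nothing more can be done
```

The contact is closed on the terminal plate, the hook is back in its cradle, and the job is handed in; the hand-in gives no verdict.

**What I did:** I took the black and white hook from its cradle (the blue one on the bench was a look-alike). I reached over the guard and slid the contact by its yoke until I felt the plate. I held for about 2 s at about 7.7 N total push. Less roughly 1.9 N of rail drag, that is about 5.8 N at the pad, an estimate rather than a direct reading. Then I backed off without load, lifted out, laid the hook back and opened the gripper above it. The last picture was at 25.6 s, against the 67 s limit.

**Last checks:**
- **Contact:** the pictures show the pad on the terminal plate.
- **Hook:** it lies in both notches as at the start.
- **Robot:** it was clear of everything at hand-in.
- **Module:** between the first and last top pictures it shows 0.04 px (about 0.1 mm) of shift along the rail, so it was not shoved.
- **Image shift not fully settled:** the module and the foam tray both show about 0.4–0.5 px (roughly 1.5 mm) in the other image direction, while the meter and driver show about 0.1 px or less. I did not touch the tray, so I take it as an image effect such as lighting or the arm's shadow, but I did not confirm that.
- **Not checked:** I did not compare the tape, bin and cell holder numerically. I saw nothing out of place in the pictures that show them, and the arm's path went nowhere near the tape or the bin.

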